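# Park the frame rail past the bench post into its bay

## Robot

A 7-joint arm with a two-finger parallel gripper is mounted at the origin on a cart in front of the work surface, level with it; the furniture and walls round the work are solid. World frame = base frame: x ahead of the robot, y to its left, z up, the work surface at z = 0. Lengths are in m, angles in degrees, forces in N, time in s.
With the tool pointing down it reaches from about 0.425 to 0.825 m from the base axis. Payload 3.6 kg.
Tool frame: the origin (TCP) lies at the very end of the fingers, on their centre line; the grasp point (between the pads) lies 19 mm behind it; z points along the fingers, y is the line along which they close (so a half turn about z gives the same grasp; the last joint's range is limited). The gripper opens to 93 mm and grips with 3 to 60 N. Pads are 15 mm wide; open, the fingers measure 128 mm over their backs; the gripper's body (75 mm by 188 mm) begins 65 mm behind the grasp point.
Start: joints at [-70.789, 35.231, -0.722, 81.555, 0.464, 63.22, -2.315], TCP at [0.23, 0.608, 0.219] pointing down, gripper open.
Joint ranges: [-178.69, 178.69], [-17.37, 117.87], [-77.05, 75.6], [15.02, 138.74], [-78.02, 258.01], [0.78, 113.62], [-162.83, 162.83]. Speed limits (degrees/s): [159.86, 159.86, 180, 180, 180, 180, 180].

## Interface

Orientations are given as [roll, pitch, yaw] about the fixed x, y, z axes, in that order (R = Rz(yaw) Ry(pitch) Rx(roll)).
In Python, from workcell import ctrl gives the robot as it stands. Calls block until the motion is done:
- ctrl.move_ptp(position, orientation): joint-space move of the TCP to a pose.
- ctrl.move_l(position, velocity=0.15, rotation=None, contact_N=None): straight line of the TCP; rotation=None keeps the orientation; velocity is the mean speed in m/s. With contact_N (N) it stops when the force on the tool has changed by that much, and returns True; else False.
- ctrl.movej(angles): joint-space move.
- ctrl.set_gripper(opening, force=None): opening from 0.0 (shut) to 1.0 (fully open); force is the grip in N (None keeps the last); returns when the fingers have stopped.
- ctrl.wait(seconds).
- ctrl.solve_ik(position, orientation): joint angles nearest the present ones, or None.
- ctrl.get_obs(): the state.
- ctrl.snapshot(name): name is "scene" or "top" or "wrist"; returns (picture, depth): 400x640x3 uint8, red, green, blue; 400x640 float32, m along the optical axis (not along the pixel's ray), 0 where there is no reading.
- ctrl.camera_params(name): a dict with "fov_y" (degrees; the focal length in pixels is half the picture's height over the tangent of half this angle, whatever the lens; pixels are square), "cx", "cy" (the principal point, pixels), "k1" (the pictures are not rectified: a ray, as slopes to the right and down, at radius r is drawn at 1 + k1 r^2 times it, then the intrinsics apply), "R" (3x3) and "t" (3): a world point X has camera coordinates R X + t; the wrist camera has in their place "mount" (4x4, takes a point from camera to tool coordinates, whose origin is the TCP and whose axes are the flange's). Camera axes: x right, y down, z forward; pixel columns grow to the right and rows downward; lengths in m; the calibration is good to about 2 mm. A picture is of the moment at which its call begins: read the wrist's pose just before it. camera_params takes no time and is no camera call.
A pose or a line that the arm cannot do raises ctrl.Unreachable and nothing moves.
- ctrl.hand_in(): hands the job in; it is judged then, once.
The state is a dict: "clock": time; "qpos": joint angles; "qd": joint speeds; "tau": joint torques, N m; "position": TCP position; "eef_rot": TCP orientation; "ft_force": force on the tool from outside, world axes, zero at the start; "wrist_torque": the same for the moment, N m; "opening": opening from 0.0 (shut) to 1.0 (fully open); "finger_force": force on a finger pad.
Only numpy, scipy, OpenCV 4.12 (cv2) and the standard library are available. Lean on these libraries where they do the work, as an engineer would, in place of code of your own. Each camera call takes 0.05 s, during which the arm holds its last target. There are 200 camera calls.

## Task

Put the aluminium frame rail away in the blue parking bay by pushing it along the table with the fingertips, never gripping or lifting it: push its orange end in behind the steel post first while the black end is still outside, then bring the black end round and in, and leave the rail lying flat along the bay's back wall, between the two cheeks. Push gently and leave everything else where it stands.

Things in the scene. Friction and masses are not known exactly. Their poses are not given: they have to be found in the camera images.
- rail: loose straight slotted aluminium rail, 240 mm long, 25 mm wide, 25 mm high, 0.2 to 0.4 kg, lying on the table in front of the bay; one end has an orange cap, the other a black cap. Origin: centre of its underside; its y axis runs along its length towards the black end, z up. It slides and turns under a light push (a few N).
- rail_orange_end (a point): centre of the rail's orange end face, 12.5 mm above its underside; at the start it is the right-hand end, on the post's side
- rail_black_end (a point): centre of the rail's black end face, 12.5 mm above its underside, 240 mm from the orange one
- bay: fixed blue bay, no floor, open to the robot: back wall and two end cheeks, 12 mm thick, 35 mm high. Origin: on the table, middle of the back wall's inner face; x axis points out through the wall, away from the robot; y along the wall to the left. Cheeks' inner faces at y = -140 and +140 mm; cheeks reach from x = 0 to -55 mm (round tips). Turned up to 0.2 rad.
- post: fixed upright steel post, 16 mm in diameter, 40 mm tall, just outside the bay's mouth near its right end, about 62 mm in front of the back wall and 75 to 95 mm right of the bay's middle. Origin: centre of its foot. The opening from post to left cheek is shorter than the rail, so it cannot go in broadside.
- yellow_cup: loose specimen cup with yellow lid, 50 mm in diameter, 63 mm tall, in front of the bay to the right; origin at the centre of its underside
- red_cup: loose specimen cup with red lid, 50 mm in diameter, 63 mm tall, to the right of the bay; origin at the centre of its underside
- blue_dropper: loose dropper bottle with blue content and black rubber bulb, 27 mm in diameter, 98 mm tall, behind the bay's back wall; origin at the centre of its underside
- tube_block: loose blue foam block with micro-tubes, 60 x 110 mm, 37 mm tall, at the left of the work; origin at the centre of its underside
There are look-alikes about, which are no part of the job. Several things have the shape of the rail; the one meant has the colours described above.

How it is judged (in metres and radians):
On the way, in this order (a step that is already met when the one before it is completed fails the run):
1. the orange end is inside the bay while the black end is still outside (x of rail_orange_end in the frame of bay above -0.05 m and x of rail_black_end in the frame of bay below -0.068 m), for 0.1 s.
2. the black end is inside the bay too (x of each of rail_orange_end, rail_black_end in the frame of bay above -0.045 m), for 0.1 s.
At the end, for the whole second after the job is handed in: the rail lies flat and at rest on the table inside the bay, between the cheeks, orange end behind the post, each end's near-wall face within about 7 mm of the back wall (end centres less than 20 mm from the wall's face) (x of rail_orange_end in the frame of bay between -0.02 and 0 m and x of rail_black_end in the frame of bay between -0.02 and 0 m and y of rail_orange_end in the frame of bay between -0.143 and -0.097 m and y of rail_black_end in the frame of bay below 0.143 m and height (world z) of rail below 0.005 m and angle between rail's own z axis and vertical below 0.1 rad and linear speed of rail below 0.01 m/s); the robot touches nothing.
It fails at once if the rail is lifted off the table or rolled over (height (world z) of rail above 0.012 m or height (world z) of any of rail_orange_end, rail_black_end above 0.026 m or angle between rail's own z axis and vertical above 0.2 rad).
It fails at once if the rail is squeezed or rammed (more than 60 N from the fingers) (contact force between the fingers and rail above 60 N).
It fails at once if a cup, the dropper bottle or the tube block is moved by more than 15 mm (distance of any of yellow_cup, red_cup, blue_dropper, tube_block from where it was at the start of the episode above 0.015 m).
It also fails if it takes over 72 s, if anything falls off the work surface, if the arm or the gripper's body presses on something with over 40 N, if the wrist force passes 120 N, or if a joint passes its speed limit or range.

## Working session

There is one attempt and no reset: what is moved stays moved. The work goes in short steps, each a Python script; the robot and the scene stay as the last script left them, time stands still between calls to the robot, and variables do not carry over. Pictures are saved under pics/ and viewed, at most 10 in all, crops included, and the job is handed in when it is done.

```bash
mkdir -p pics; ls; python3 - <<'E'
from workcell import ctrl
import cv2,numpy as np
for n in ("top","scene"):
    im,d=ctrl.snapshot(n); cv2.imwrite(f"pics/{n}0.png",im[:,:,::-1]); np.save(n+"0.npy",d)
    p=ctrl.camera_params(n); print(n,p)
E
```

```text
pics
top {'fov_y': 45.966849202965264, 'cx': 323.4146738789017, 'cy': 201.53715329677877, 'k1': -0.08478484896098289, 'R': array([[ 0.01933253, -0.99944654,  0.02707149],
       [-0.98950664, -0.02300399, -0.14264443],
       [ 0.14318823, -0.02402974, -0.98940371]]), 't': array([0.03892605, 0.51854441, 1.25522698])}
scene {'fov_y': 57.81396898536842, 'cx': 313.06383854192165, 'cy': 199.90283358961855, 'k1': 0.0016508502011700666, 'R': array([[-0.66897973, -0.74302457, -0.01950907],
       [-0.3910727 ,  0.37417899, -0.84086398],
       [ 0.63208248, -0.55489149, -0.54089479]]), 't': array([0.40005162, 0.2054357 , 0.59652769])}
```

View pics/top0.png

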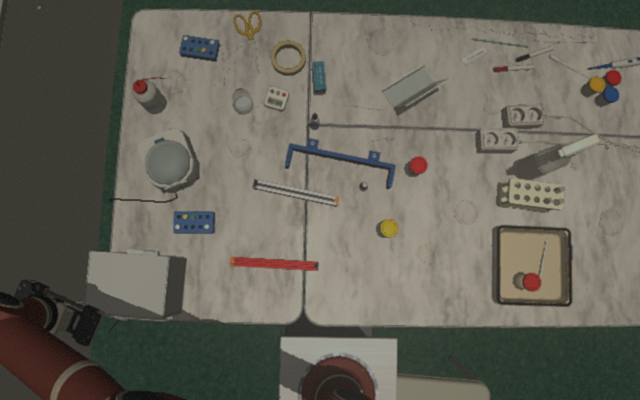

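View pics/scene0.png

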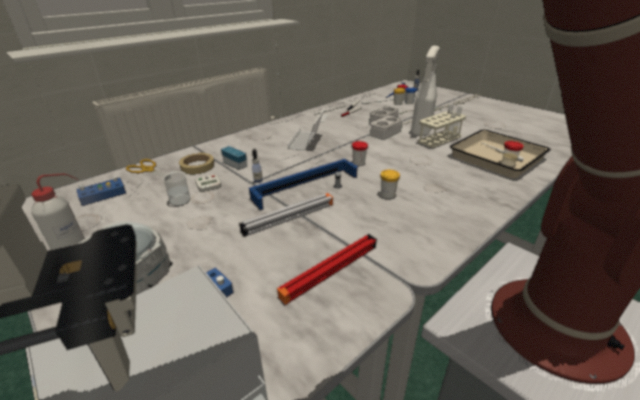

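Candidates for the rail: the silver one, with black end at top px (255,183) and orange end at (337,203), and the red look-alike at (232,262)–(318,266). I take the silver one. The bay's cheek tips are at about (288,165) and (391,186), the post at (364,186), the yellow cup at (389,229), the red cup at (418,165), the dropper at (314,121) and the tube block at (194,222). Next I check the choice in a close crop and take first measurements.

```bash
cat > h.py <<'E'
from workcell import ctrl
import cv2,numpy as np
def cam(n,pose=None):
    p=dict(ctrl.camera_params(n))
    if n=="wrist":
        pos,Rt=pose; M=np.eye(4); M[:3,:3]=Rt; M[:3,3]=pos
        W=np.linalg.inv(M@np.array(p["mount"])); p["R"]=W[:3,:3]; p["t"]=W[:3,3]
    f=200/np.tan(np.radians(p["fov_y"]/2)); p["f"]=f
    return p
def cast(p,uv,z):
    uv=np.atleast_2d(np.asarray(uv,float)); q=(uv-[p["cx"],p["cy"]])/p["f"]; s=q.copy()
    for _ in range(20): s=q/(1+p["k1"]*(s**2).sum(1,keepdims=True))
    R,t=np.array(p["R"]),np.array(p["t"]); c=-R.T@t
    d=np.c_[s,np.ones(len(s))]@R
    return c+d*((z-c[2])/d[:,2])[:,None]
def proj(p,X):
    c=np.atleast_2d(X)@np.array(p["R"]).T+p["t"]; s=c[:,:2]/c[:,2:]
    s=s*(1+p["k1"]*(s**2).sum(1,keepdims=True)); return s*p["f"]+[p["cx"],p["cy"]]
def rect(n,im,x0,x1,y0,y1,z,pose=None,s=1500):
    """orthographic resample of plane z: col = left->right is +y->-y, row = top is +x"""
    p=cam(n,pose); xs=np.arange(x1,x0,-1/s); ys=np.arange(y1,y0,-1/s)
    X,Y=np.meshgrid(xs,ys,indexing="ij"); P=np.c_[X.ravel(),Y.ravel(),np.full(X.size,z)]
    uv=proj(p,P).astype(np.float32).reshape(*X.shape,2)
    return cv2.remap(im,uv[...,0],uv[...,1],cv2.INTER_LINEAR)
E
python3 - <<'E'
from h import *
im=cv2.imread("pics/top0.png"); p=cam("top")
for k,uv,z in [("black",(255,183.5),.02),("orange",(337,203),.02),("post",(364,186),.04),("tipL",(288.5,164),.035),("tipR",(391,186),.035),("wallL",(292,147),.035),("wallR",(393,167),.035),("yel",(389,228),.063),("red",(418,165),.063),("drop",(314,118),.098),("tube",(194,221),.037)]:
    print(k,cast(p,uv,z).round(3))
cv2.imwrite("pics/c1.png",cv2.resize(im[110:250,230:430],None,fx=4,fy=4,interpolation=cv2.INTER_CUBIC))
o=ctrl.get_obs();print({k:o[k] for k in("clock","position","eef_rot","ft_force","finger_force")}); print(ctrl.camera_params("wrist"))
E
```

```text
black [[0.566 0.241 0.02 ]]
orange [[0.517 0.012 0.02 ]]
post [[ 0.563 -0.061  0.04 ]]
tipL [[0.621 0.149 0.035]]
tipR [[ 0.566 -0.137  0.035]]
wallL [[0.669 0.141 0.035]]
wallR [[ 0.62  -0.142  0.035]]
yel [[ 0.446 -0.126  0.063]]
red [[ 0.621 -0.207  0.063]]
drop [[0.734 0.081 0.098]]
tube [[0.456 0.401 0.037]]
{'clock': 0.1, 'position': array([0.22981425, 0.60726936, 0.21761655]), 'eef_rot': array([-1.79870112e+02,  2.20301061e-03,  1.59273089e+02]), 'ft_force': array([ 0.23159122,  0.45414459, -0.12234887]), 'finger_force': 0.0}
{'fov_y': 59.31347817317624, 'cx': 315.7066681392007, 'cy': 200.32458643637804, 'k1': -0.06998400099913299, 'mount': array([[ 4.30698880e-04, -9.68161365e-01, -2.50326557e-01,
         6.93271048e-02],
       [ 9.99999805e-01,  5.30280967e-04, -3.30363466e-04,
         7.34124876e-04],
       [ 4.52588552e-04, -2.50326366e-01,  9.68161405e-01,
        -1.66151904e-01],
       [ 0.00000000e+00,  0.00000000e+00,  0.00000000e+00,
         1.00000000e+00]])}
```

View pics/c1.png

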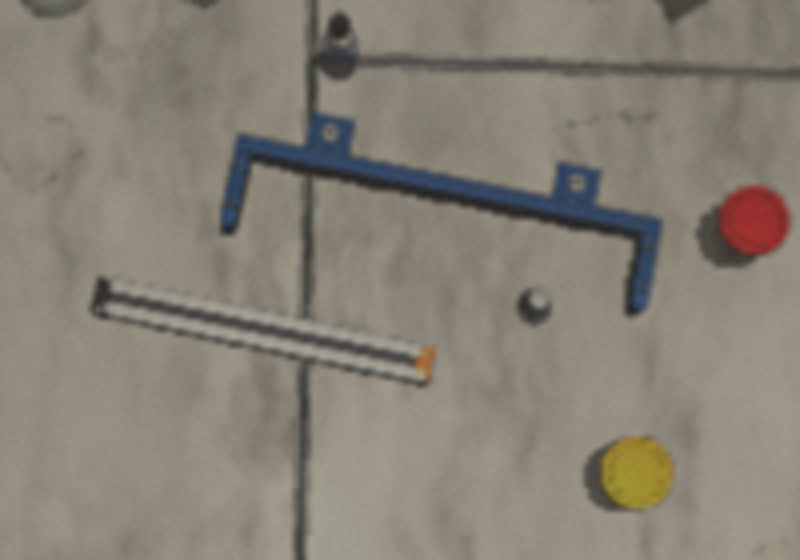

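The crop confirms the silver rail: orange cap at crop (425,365), black cap at (102,298), i.e. top px (336,201) and (255,184). The bay, post (533,303) and cups are also clear. I move the wrist camera over them to measure precisely with its depth and a second view.

```bash
cat >> h.py <<'E'
from scipy.spatial.transform import Rotation as Ro
def look(name=None):
    o=ctrl.get_obs(); pose=(o["position"],Ro.from_euler("xyz",o["eef_rot"],degrees=True).as_matrix())
    im,d=ctrl.snapshot("wrist"); 
    if name: cv2.imwrite(f"pics/{name}.png",im[:,:,::-1])
    return im,d,cam("wrist",pose)
def cloud(p,d):
    v,u=np.mgrid[0:400,0:640]; R,t=np.array(p["R"]),np.array(p["t"]); c=-R.T@t
    P=cast(p,np.c_[u.ravel(),v.ravel()],0.0); dz=(P-c)@R[2]
    X=c+(P-c)*(d.ravel()/dz)[:,None]; X[d.ravel()<=0]=np.nan
    return X.reshape(400,640,3)
E
python3 - <<'E'
from h import *
o=ctrl.get_obs(); ctrl.move_l([.23,.607,.32],.2); ctrl.set_gripper(0.0)
for i,pos in enumerate([[.52,.04,.28],[.50,-.03,.25]]):
    ctrl.move_ptp(pos,[180,0,0]); im,d,p=look(f"w{i}"); np.savez(f"w{i}.npz",im=im,d=d,p=np.array(p,dtype=object))
    X=cloud(p,d); z=X[...,2]
    print(pos,ctrl.get_obs()["position"].round(4),"table z",np.nanmedian(z[(abs(z)<.012)]))
    hsv=cv2.cvtColor(im,cv2.COLOR_RGB2HSV)
    blue=(hsv[...,0]>95)&(hsv[...,0]<130)&(hsv[...,1]>100)
    for nm,m in [("blue",blue),("rail",(z>.015)&(z<.03)&~blue)]:
        m=(m&(X[...,0]>.4)&(X[...,0]<.7)&(abs(X[...,1])<.3)).astype(np.uint8)
        n,l,s,c=cv2.connectedComponentsWithStats(m)
        for k in range(1,n):
            if s[k,4]>150: q=X[l==k]; print(nm,s[k],"mean",np.nanmean(q,0).round(4),"z med",np.nanmedian(q[:,2]).round(4),"rect",cv2.minAreaRect(q[np.isfinite(q[:,0]),:2].astype(np.float32)*1000))
E
```

```text
[0.52, 0.04, 0.28] [0.5201 0.0412 0.2798] table z -7.559441656251886e-05
blue [ 212   13  271  122 4906] mean [ 0.6464 -0.0024  0.0277] z med 0.0346 rect ((638.508544921875, 3.4107666015625), (303.25286865234375, 100.63336944580078), 79.80552673339844)
rail [219  39 232  50 722] mean [0.6431 0.0427 0.0219] z med 0.0209 rect ((643.7208862304688, 21.09154510498047), (52.604820251464844, 272.0574035644531), 1.2565441131591797)
rail [507  68  16  34 196] mean [ 0.6195 -0.1904  0.0226] z med 0.0226 rect ((621.477294921875, -193.37611389160156), (37.93836212158203, 15.151853561401367), 1.948453426361084)
rail [454  96  12  39 156] mean [ 0.5824 -0.129   0.0225] z med 0.0227 rect ((584.8577270507812, -129.16293334960938), (5.581673622131348, 44.61308288574219), 87.09949493408203)
rail [ 146  120  197   57 4221] mean [0.5444 0.1288 0.0234] z med 0.0245 rect ((544.092041015625, 128.63763427734375), (239.4298553466797, 26.02652359008789), 79.22047424316406)
[0.5, -0.03, 0.25] [ 0.5004 -0.0293  0.25  ] table z -4.797499829128915e-05
blue [ 134    0  296  116 5254] mean [ 0.6448 -0.0048  0.0294] z med 0.0347 rect ((638.1484985351562, 3.7390899658203125), (303.8048400878906, 99.70425415039062), 79.83363342285156)
rail [ 144   15  273  102 1409] mean [0.6347 0.0199 0.0223] z med 0.0214 rect ((615.5787353515625, 7.5467071533203125), (289.8589172363281, 56.025943756103516), 79.76522827148438)
rail [460  45  23  36 169] mean [ 0.6169 -0.1913  0.0226] z med 0.0223 rect ((616.8490600585938, -194.19830322265625), (39.02576446533203, 13.49738597869873), 21.50356101989746)
rail [  71  105  211   59 4847] mean [0.5442 0.1273 0.0233] z med 0.0245 rect ((544.1375732421875, 129.17086791992188), (240.27296447753906, 26.30120086669922), 79.13775634765625)
```

View pics/w0.png

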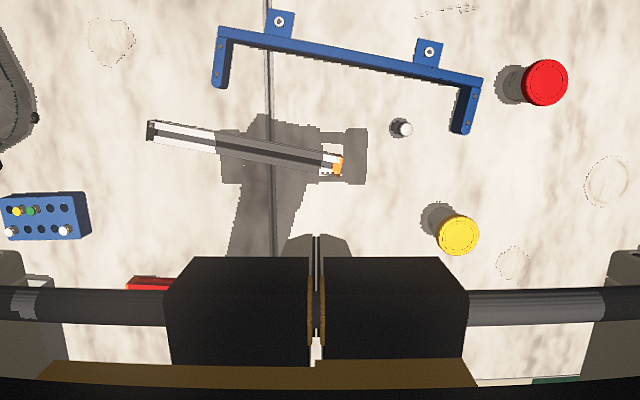

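The wrist view shows the rail from (150,130) to (340,165), the bay mouth facing the robot, the post at (401,128), the yellow cup at (459,235), the red cup at (545,82) and the tube block at (40,215). Next I fit the bay frame and the post.

```bash
python3 - <<'E'
from h import *
for i in (0,1):
    f=np.load(f"w{i}.npz",allow_pickle=True); im,d,p=f["im"],f["d"],f["p"].item(); X=cloud(p,d)
    hsv=cv2.cvtColor(im,cv2.COLOR_RGB2HSV); blue=(hsv[...,0]>95)&(hsv[...,0]<130)&(hsv[...,1]>100)
    a=np.radians(-10.18); R=np.array([[np.cos(a),-np.sin(a)],[np.sin(a),np.cos(a)]]); 
    q=X[blue&(X[...,2]>.033)&(abs(X[...,1])<.3)&(X[...,0]>.5)]; b=(q[:,:2]-[.64,0])@R
    ys=np.arange(-.12,.121,.02); lo=[];hi=[]
    for y in ys:
        s=b[abs(b[:,1]-y)<.01,0]; lo.append(np.percentile(s,3)); hi.append(np.percentile(s,97))
    print("inner x",np.round(lo,4),"\nouter",np.round(hi,4),"slope",np.polyfit(ys,lo,1))
    ch=b[(b[:,0]<np.median(lo)-.015)]; L=ch[ch[:,1]>0];Rr=ch[ch[:,1]<0]
    print("cheeks L",np.percentile(L,[2,98],axis=0).round(4).tolist(),"R",np.percentile(Rr,[2,98],axis=0).round(4).tolist())
    m=(X[...,2]>.03)&(X[...,2]<.045)&(np.hypot(X[...,0]-.563,X[...,1]+.061)<.03); c,r=cv2.minEnclosingCircle(X[m][:,:2].astype(np.float32)); print("post",c,r,"z",np.nanmax(X[m][:,2]))
    print("post bay rel",((np.array(c)-[.64,0])@R).round(4))
    for nm,z0,z1,c in (("yel",.055,.07,(.446,-.126)),("red",.055,.07,(.621,-.207))):
        m=(X[...,2]>z0)&(X[...,2]<z1)&(np.hypot(X[...,0]-c[0],X[...,1]-c[1])<.05)
        if m.sum()>20: print(nm,cv2.minEnclosingCircle(X[m][:,:2].astype(np.float32)))
E
```

```text
inner x [ 0.0023  0.0026  0.0022  0.0022 -0.092  -0.0954 -0.0987 -0.1036 -0.1043
 -0.1101 -0.1125  0.003   0.0026] 
outer [0.0127 0.0127 0.0133 0.013  0.0129 0.0128 0.0127 0.0129 0.0129 0.0123
 0.0129 0.013  0.0126] slope [-0.22653587 -0.0539844 ]Traceback (most recent call last):
  File "<stdin>", line 12, in <module>
    return _quantile_unchecked(
        a, q, axis, out, overwrite_input, method, keepdims, weights)
    return _ureduce(a,
                    func=_quantile_ureduce_func,
    ...<5 lines>...
                    overwrite_input=overwrite_input,
                    method=method)
    r = func(a, **kwargs)
    result = _quantile(arr,
                       quantiles=q,
    ...<2 lines>...
                       out=out,
                       weights=wgt)
    slices_having_nans = np.isnan(arr[-1, ...])
                                  ~~~^^^^^^^^^
IndexError: index -1 is out of bounds for axis 0 with size 0
```

```bash
python3 - <<'E'
from h import *
for i in (0,1):
    f=np.load(f"w{i}.npz",allow_pickle=True); im,d,p=f["im"],f["d"],f["p"].item(); X=cloud(p,d)
    hsv=cv2.cvtColor(im,cv2.COLOR_RGB2HSV); blue=(hsv[...,0]>95)&(hsv[...,0]<130)&(hsv[...,1]>100)
    a=np.radians(-10.18); R=np.array([[np.cos(a),-np.sin(a)],[np.sin(a),np.cos(a)]]); 
    q=X[blue&(X[...,2]>.033)&(X[...,2]<.037)&(abs(X[...,1])<.3)&(X[...,0]>.53)]; b=(q[:,:2]-[.64,0])@R
    b=b[b[:,0]>-.1]
    ys=np.arange(-.12,.121,.02); lo=[];hi=[]
    for y in ys:
        s=b[abs(b[:,1]-y)<.01,0]; lo.append(np.percentile(s,3)); hi.append(np.percentile(s,97))
    print("inner x",np.round(lo,4),"\nouter",np.round(hi,4),"slope",np.polyfit(ys,lo,1))
    ch=b[(b[:,0]<-.015)]; L=ch[ch[:,1]>0];Rr=ch[ch[:,1]<0]
    for c in (L,Rr):
        if len(c): print("cheek",len(c),np.percentile(c,[2,98],axis=0).round(4).tolist())
    m=(X[...,2]>.03)&(X[...,2]<.045)&(np.hypot(X[...,0]-.563,X[...,1]+.061)<.03)
    if m.sum()>10:
        c,r=cv2.minEnclosingCircle(X[m][:,:2].astype(np.float32)); print("post",c,r,"z",np.nanmax(X[m][:,2]),((np.array(c)-[.64,0])@R).round(4))
    for nm,c in (("yel",(.446,-.126)),("red",(.621,-.207))):
        m=(X[...,2]>.055)&(X[...,2]<.07)&(np.hypot(X[...,0]-c[0],X[...,1]-c[1])<.05)
        if m.sum()>20: print(nm,cv2.minEnclosingCircle(X[m][:,:2].astype(np.float32)))
E
```

```text
inner x [0.0023 0.0026 0.0022 0.0022 0.0022 0.0025 0.0026 0.0026 0.0026 0.0026
 0.0028 0.003  0.0026] 
outer [0.0127 0.0127 0.0133 0.013  0.013  0.0129 0.0127 0.013  0.0129 0.0124
 0.0131 0.013  0.0126] slope [0.00227814 0.00252872]
cheek 307 [[-0.0509, 0.1435], [-0.0158, 0.154]]
cheek 289 [[-0.0511, -0.1478], [-0.0157, -0.1369]]
post (0.5684124231338501, -0.06172852963209152) 0.008333095349371433 z 0.042530624950358475 [-0.0596 -0.0734]
yel ((0.4471201002597809, -0.12531164288520813), 0.02529142051935196)
red ((0.6218081712722778, -0.20679961144924164), 0.025525495409965515)
inner x [0.0026 0.0026 0.0026 0.0026 0.0027 0.0029 0.0028 0.0026 0.0028 0.0026
 0.0027 0.0026 0.0027] 
outer [0.013  0.0129 0.0126 0.0126 0.0129 0.0129 0.0128 0.0126 0.0131 0.0128
 0.0132 0.0127 0.0127] slope [0.00040402 0.00266734]
cheek 347 [[-0.0511, 0.1432], [-0.0159, 0.154]]
cheek 347 [[-0.0511, -0.148], [-0.0156, -0.1371]]
post (0.5684804916381836, -0.061659589409828186) 0.00855270866304636 z 0.0422099001108483 [-0.0595 -0.0733]
yel ((0.44666343927383423, -0.125567227602005), 0.02510754019021988)
red ((0.6220594048500061, -0.20690609514713287), 0.0252094566822052)
```

```bash
cat >> h.py <<'E'
A=np.radians(-10.15); O=np.array([.6423,.0028]); RB=np.array([[np.cos(A),-np.sin(A)],[np.sin(A),np.cos(A)]])
def w(b,z): return [*(O+RB@np.asarray(b[:2])),z]          # bay -> world
def rail(name=None,pos=(.52,.04,.28)):
    ctrl.move_ptp(list(pos),[180,0,0]); ctrl.wait(.15); im,d,p=look(name); X=cloud(p,d)
    hsv=cv2.cvtColor(im,cv2.COLOR_RGB2HSV); blue=(hsv[...,0]>95)&(hsv[...,0]<130)&(hsv[...,1]>100)
    b=(X[...,:2]-O)@RB; z=X[...,2]; near=(b[...,0]>-.25)&(b[...,0]<.004)&(b[...,1]>-.139)&(b[...,1]<.3)
    m=((z>.0195)&(z<.0285)&~blue&near).astype(np.uint8); m=cv2.morphologyEx(m,cv2.MORPH_OPEN,np.ones((5,5)))
    n,l,s,c=cv2.connectedComponentsWithStats(m); k=1+np.argmax(s[1:,4]); q=b[l==k]
    (c,sz,an)=cv2.minAreaRect(q.astype(np.float32)*1000); box=cv2.boxPoints((c,sz,an))/1000; c=np.array(c)/1000
    e=np.linalg.svd(q-q.mean(0),full_matrices=False)[2][0]; e*=np.sign(e[1])  # towards black (+y)
    L=max(sz)/1000; om=(hsv[...,0]<20)&(hsv[...,1]>150)&(l==k); oc=np.median(b[om],0) if om.sum()>5 else None
    print(f"t={ctrl.get_obs()['clock']:.1f} rect",np.round(sz,1),"c",c.round(4),"orange",(c-.12*e).round(4),"black",(c+.12*e).round(4),"th(deg)",round(float(-np.degrees(np.arctan2(e[0],e[1]))),2),"orange px",oc if oc is None else oc.round(4))
    return c,e
def push(start,end,yaw=90,z=.010,v=.05,N=12,up=.10,settle=False):
    """start/end: TCP in bay xy; yaw in bay frame"""
    ori=[180,0,yaw+np.degrees(A)]
    ctrl.move_ptp(w(start,up),ori); ctrl.move_l(w(start,z),.15)
    h=ctrl.move_l(w(end,z),v,contact_N=N); o=ctrl.get_obs(); pb=RB.T@(o["position"][:2]-O)
    print("stopped" if h else "done","bay",pb.round(4),"F",np.round(o["ft_force"],1))
    back=np.array(start)-end; back=pb+back/np.linalg.norm(back)*.015
    ctrl.move_l(w(back,z),.1); ctrl.move_l(w(back,up),.2)
E
python3 - <<'E'
from h import *
rail()
push([-.178,.052],[-.107,.052])
rail()
E
```

```text
t=5.6 rect [95.5 25.4] c [-0.12    0.0347] orange [-0.126  -0.0851] black [-0.1139  0.1546] th(deg) -2.88 orange px [-0.1208 -0.0082]
done bay [-0.1069  0.0521] F [-0.6 -0.1  0.1]
t=11.2 rect [ 25.3 160.7] c [-0.0814  0.0703] orange [-0.062  -0.0481] black [-0.1008  0.1887] th(deg) 9.31 orange px [-0.0664 -0.0046]
```

```bash
sed -i 's/m=cv2.morphologyEx(m,cv2.MORPH_OPEN,np.ones((5,5)))/m=cv2.morphologyEx(cv2.morphologyEx(m,cv2.MORPH_CLOSE,np.ones((9,9))),cv2.MORPH_OPEN,np.ones((7,7)))/; s/q=b\[l==k\]$/q=b[(l==k)\&(z>.0195)\&(z<.0285)]/' h.py
python3 - <<'E'
from h import *
rail("r2")
E
```

```text
t=11.7 rect [ 25.8 239.9] c [-0.0909  0.1089] orange [-0.063  -0.0078] black [-0.1187  0.2256] th(deg) 13.43 orange px [nan nan]
```

View pics/r2.png

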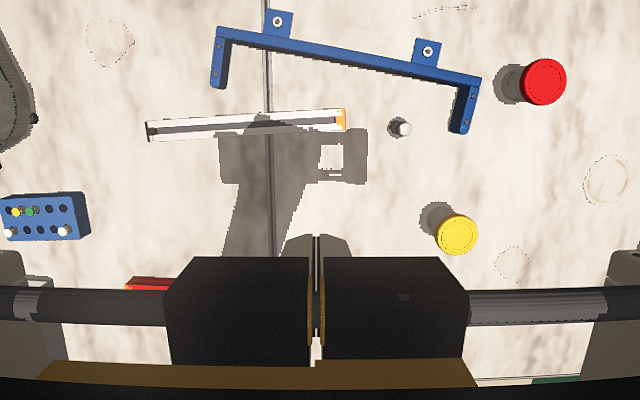

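View: the rail now runs from (148,130) to (345,118), tilted with its orange end inward. A small push near the orange end follows, to add angle.

```bash
python3 - <<'E'
from h import *
push([-.125,.012],[-.0905,.012])
rail()
E
```

```text
done bay [-0.0906  0.012 ] F [-0.  -0.7 -0.6]
t=16.7 rect [ 25.5 240.7] c [-0.0912  0.1081] orange [-0.0523 -0.0054] black [-0.1302  0.2216] th(deg) 18.94 orange px [nan nan]
```

```bash
python3 - <<'E'
from h import *
e=np.array([-.3246,.946]); bl=np.array([-.1302,.2216]); off=.0075
ori=[180,0,108.94+np.degrees(A)]
s=bl+e*.03; ctrl.move_ptp(w(s,.10),ori); ctrl.move_l(w(s,.010),.15)
ctrl.move_l(w(bl+e*(off+.001),.010),.05)
h=ctrl.move_l(w(bl+[.0246,-.0807]+e*off,.010),.04,contact_N=12); o=ctrl.get_obs()
print(h,(RB.T@(o["position"][:2]-O)).round(4),o["ft_force"].round(1))
t=bl+[.0246,-.0807]+e*.025; ctrl.move_l(w(t,.010),.1); ctrl.move_l(w(t,.10),.2)
rail()
E
```

```text
False [-0.108   0.1483] [-0.1  2.5  1. ]
t=23.8 rect [ 25.8 240. ] c [-0.0656  0.0272] orange [-0.0266 -0.0863] black [-0.1045  0.1407] th(deg) 18.95 orange px [nan nan]
```

```bash
python3 - <<'E'
from h import *
e=np.array([-.3246,.946]); bl=np.array([-.1045,.1407]); off=.0075
ori=[180,0,108.94+np.degrees(A)]
s=bl+e*.03; ctrl.move_ptp(w(s,.08),ori); ctrl.move_l(w(s,.010),.15)
ctrl.move_l(w(bl+e*(off+.001),.010),.05)
d=np.array([.0068,-.028])
h=ctrl.move_l(w(bl+d+e*off,.010),.04,contact_N=12); o=ctrl.get_obs()
print(h,(RB.T@(o["position"][:2]-O)).round(4),o["ft_force"].round(1))
t=bl+d+e*.025; ctrl.move_l(w(t,.010),.1); ctrl.move_l(w(t,.08),.2)
rail("r3")
E
```

```text
False [-0.0998  0.1194] [-0.1  0.8 -0.4]
t=29.3 rect [ 33.5 240.1] c [-0.0553 -0.003 ] orange [-0.0158 -0.1163] black [-0.0947  0.1104] th(deg) 19.18 orange px [nan nan]
```

View pics/r3.png

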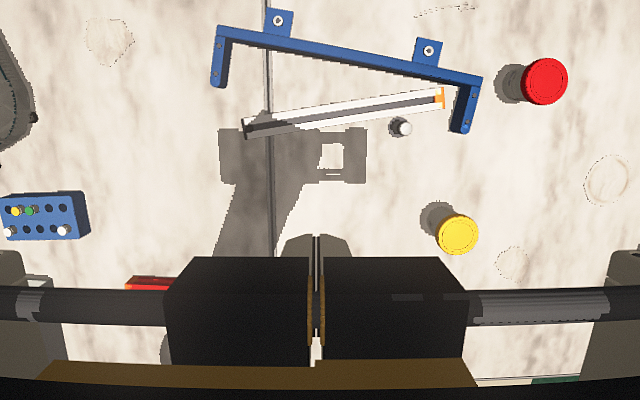

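View: the orange end (440,97) is behind the post (401,128), between it and the wall, while the black end (248,128) is still outside. Now I swing the black end in.

```bash
python3 - <<'E'
from h import *
push([-.145,.08],[-.05,.08],v=.04,up=.08)
rail()
E
```

```text
done bay [-0.0501  0.0799] F [-1.8 -0.1 -0.7]
t=35.7 rect [243.   37.9] c [-0.0272 -0.0079] orange [-0.0407 -0.1271] black [-0.0136  0.1114] th(deg) -6.48 orange px [-0.0445 -0.1215]
```

```bash
sed -i 's/b\[...,1\]<.3)$/b[...,1]<.3)\&(np.hypot(b[...,0]+.0614,b[...,1]+.0765)>.0125)/' h.py
python3 - <<'E'
from h import *
push([-.09,-.042],[-.038,-.042],v=.03,N=8,up=.08)
rail("r4")
E
```

```text
done bay [-0.0396 -0.0417] F [-4.3  1.5  3.1]
t=41.7 rect [ 26.  240.7] c [-0.0122 -0.0064] orange [-0.0124 -0.1264] black [-0.012   0.1136] th(deg) -0.09 orange px [-0.0123 -0.1219]
```

View pics/r4.png

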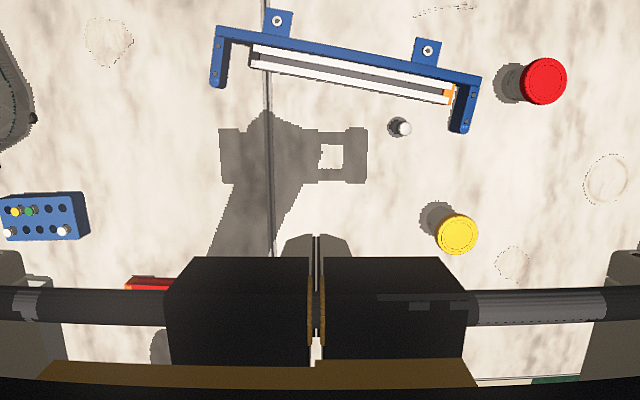

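The rail lies flush on the back wall from (252,60) to (455,98), between the cheeks and with its orange end behind the post. The cups and tube block have not moved. The fingers are clear, so I hand in.

```bash
python3 -c "
from workcell import ctrl
print(ctrl.hand_in())"
```

```text
the job is handed in; nothing more can be done
None
```

I pushed the rail orange end first behind the post, then swung the black end in, and handed the job in at about 42 s: it lies along the bay's back wall with both end centres about 12 mm from the wall, though the hand-in call returned no verdict.

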